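# Park the cover lock and slide the burner cover open

### The job

Uncover the gas burner: pull the T-knob of the sprung lock pin up and twist it clockwise (seen from above) into its rest notch, so that it stays up by itself when you let go. Then slide the wooden cover all the way to its open stop, and leave the knob parked in its notch. Leave the pepper mill, jar and mug standing where they are.

Things in the scene. Friction and masses are not known exactly. Their poses are not given: they have to be found in the camera images.
- unit: Plywood burner unit fixed to the counter, 300 (x) by 450 (y), 70 mm high. Origin: centre of its underside; x about away from the robot, y the way the cover opens, z up. Burner in its -y half. At its near side a 50 mm wide steel bracket (top at z = 90 mm) bears the upright lock plunger at x = -120, y = -110 mm, in a steel collar 44 mm across, up to z = 114 mm.
- knob_grip (a point): Centre of the black T-knob on the lock plunger: a bar 54 mm long (this point's x), 14 mm thick (y), 26 mm high (z, 13 mm above and below). Locked, it is at z = 145 mm and the bar lies along the unit's x within 0.1 rad. It rises and turns with the knob. Under the bar: a 14 mm stem, then the collar, whose top is 18 mm below the locked bar.
- plunger (a joint): Lift of lock pin and knob, m: 0 = locked, pin in the slot in the cover's near edge; stop at 0.018. A spring pulls it down, 5 N at 0 to 10 N at 0.018. Its cross bar must be lifted past 0.013 to clear the collar's land and turn; lying in the rest notch it stands at about 0.010, the pin clear of the cover. Let go short of the notch it springs back or sits on the land at 0.013: not parked.
- knob (a joint): Turn of the T-knob, rad, growing clockwise seen from above: 0 (within 0.1) when locked, rest notch at 1.22 (the cross bar can lie in it from about 1.08), end stop at 1.31. Turns with little friction once lifted.
- cover_grip (a point): Middle of the dark bow handle on the wooden cover: a round bar 12 mm thick and about 100 mm long along the unit's x, its centre 35 mm above the cover's top, on a post at either end. This point is at z = 111.5 mm; closed, it lies at x = 35, y = -88 mm in the unit's frame. Its axes are those of the unit. The cover is a board 270 by 210 mm, 18 mm thick.
- cover (a joint): Slide of the cover towards the unit's +y in m: 0 = closed over the burner, 0.200 = open against its stop. Runs with about 2 N friction and stays where it is left; held at 0 by the lock pin until that is lifted (it rattles by 3 mm).
- pepper_mill: Bystander: dark turned wooden pepper mill, 58 mm across, 158 mm high, on the counter to the -y side of the unit; origin under its foot.
- storage_jar: Bystander: glass jar with a steel lid, 84 mm across, 100 mm high, on the counter to the +y side of the unit; origin under its foot.
- mug: Bystander: white mug, 80 mm across, 85 mm high, on the counter at the near (-x) side of the unit, in front of its empty half; origin under its foot.

How it is judged:
By the outcome, as a careful person would: the job done as asked, in the order asked, and still so for the second after the job is handed in, with the robot touching nothing.
It also fails if it takes over 48 s, if anything falls off the work surface, if the arm or the gripper's body presses on something with over 40 N, if the wrist force passes 120 N, or if a joint passes its speed limit or range.

### The arm

A 6-joint arm with a two-finger parallel gripper is mounted at the origin on the work surface. World frame = base frame: x ahead of the robot, y to its left, z up, the work surface at z = 0. Lengths are in m, angles in rad, forces in N, time in s.
With the tool pointing down it reaches from about 0.25 to 0.725 m from the base axis. Payload 4 kg.
Tool frame: the origin (TCP) lies midway between the tips of the shut fingers; the grasp point (between the pads) lies 19 mm behind it; z points along the fingers, y is the line along which they close (so a half turn about z gives the same grasp; the last joint's range is limited). The gripper opens to 85 mm and grips with 20 to 120 N. Pads are 22 mm wide; open, the fingers measure 114 mm over their backs; the gripper's body (76 mm by 85 mm) begins 54 mm behind the grasp point. The pads swing forward as they close: fully open they stand 13 mm farther back than shut.
Start: joints at [1.312, 0.241, 0.005, 1.335, 0, 1.571], TCP at [0.128, 0.483, 0.231] pointing down, gripper open.
Joint ranges: [-2.72, 2.72], [-1.05, 1.87], [-1.09, 1.28], [-1.99, 2.15], [-1.42, 1.44], [-3.14, 3.14]. Speed limits (rad/s): [2.79, 2.79, 3.14, 3.14, 3.14, 3.14].

### API

Orientations are given as a unit quaternion [w, x, y, z].
In Python, from rig import robot gives the robot as it stands. The module is installed in compiled form; this text tells all that it offers.
- The arm moves only by the tool jog_arm, never from a script. Its arguments are lists of equal length, an entry for each row: "claw": the closure, from -1 (fully open) to 1 (shut); "linear": the shift along the tool's x, y, z in cm, a list of three; "rot": the turn, a rotation vector about the tool's x, y, z in rad, a list of three. A call has 1 to 8 rows; each row shifts and turns the commanded pose from where the row before left it, along the tool's axes as they then stand; what a row does not reach is not made up. A row lasts 1/12 s, in which the tool goes at most 41.7 mm and 7.16 degrees, less where a joint would pass 70% of its speed; a pose out of reach is approached as far as the arm can. A call with a gripper value outside its range is refused whole. The fingers move at their own pace and stop on an object; "grip_force" is the grip in N (left out, the last holds). Time passes only in rows, so rows that do not move let the fingers close. It gives the time, the measured TCP pose, the force, the opening and the grip force at its end, in the units of the state.
- robot.get_state(): the state, without advancing time (a new reading comes with each control period).
- robot.read_camera(name): name is "scene" or "top"; returns the picture (420x560x3 uint8, red, green, blue); there is no depth.
- robot.camera_params(name): a dict with "fovy" (degrees; the focal length in pixels is half the picture's height over the tangent of half this angle, whatever the lens; pixels are square), "cx", "cy" (the principal point, pixels), "R" (3x3) and "t" (3): a world point X has camera coordinates R X + t. Camera axes: x right, y down, z forward; pixel columns grow to the right and rows downward; lengths in m; the calibration is good to about 2 mm. A picture is of the moment at which its call begins. camera_params takes no time and is no camera call.
- robot.job_done(): hands the job in; it is judged then, once.
Trained networks look in the newest picture that a camera, given by its name, has taken for a name from the list of things; names that differ only in an ending like _2 or _b are one class to them, and where a whole thing is asked for, a point or a joint stands for the part that bears it (a point fixed in the world has none). Each returns a list of dicts, best first, with "score" (0 to 1); they miss things now and then, are a little off and sometimes report something else, mostly with a low value. They report only what shows in the picture. A call takes as long as a camera call.
- robot.look_for(camera, target): "box" ([left, top, right, bottom] in pixels, round what is visible of it).
- robot.cut_out(camera, target): "pixels" (420x560 bool, what is visible of it) and "box" ([left, top, right, bottom] in pixels, round what is visible of it).
The state is a dict: "clock": time; "qpos": joint angles; "joint_velocities": joint speeds; "joint_efforts": joint torques, N m; "eef_pos": TCP position; "orientation": TCP orientation; "force": force on the tool from outside, world axes, zero at the start; "wrist_torque": the same for the moment, N m; "grip_width": finger opening in m; "grip_force": force on a finger pad.
Only numpy, scipy, OpenCV 4.12 (cv2) and the standard library are available. Lean on these libraries where they do the work, as an engineer would, in place of code of your own. Each camera call takes 0.05 s, during which the arm holds its last target. There are 200 camera calls.

## Working session

There is one attempt and no reset: what is moved stays moved. The work goes in short steps, Python scripts to look and compute and a tool call to move; the robot and the scene stay as the last step left them, time stands still between calls to the robot, and variables do not carry over. Pictures are saved under pics/ and viewed, at most 10 in all, crops included, and the job is handed in when it is done.

Besides the shell and the picture viewer there is one more tool, called by a JSON object that holds its "name" and its "arguments". jog_arm: Moves the arm, as the interface text tells. Its arguments: {"type":"object","properties":{"claw":{"type":"array","items":{"type":"number"}},"linear":{"type":"array","items":{"type":"array","items":{"type":"number"}}},"rot":{"type":"array","items":{"type":"array","items":{"type":"number"}}},"grip_force":{"type":"number"}},"required":["claw","linear","rot"]}

```bash
mkdir -p pics; cat > h.py <<'E'
import numpy as np, cv2
from rig import robot
def cam(n):
    p=robot.camera_params(n); f=210/np.tan(np.radians(p['fovy'])/2)
    return f,p['cx'],p['cy'],np.array(p['R']),np.array(p['t'])
def ray(n,u,v,z):
    f,cx,cy,R,t=cam(n); d=R.T@np.array([(u-cx)/f,(v-cy)/f,1]); c=-R.T@t
    return c+d*(z-c[2])/d[2]
def proj(n,X):
    f,cx,cy,R,t=cam(n); q=R@np.array(X)+t; return f*q[0]/q[2]+cx, f*q[1]/q[2]+cy
def snap(n,name):
    im=robot.read_camera(n); cv2.imwrite(f'pics/{name}.png',im[:,:,::-1]); return im
E
python3 - <<'E'
from h import *
for c in('top','scene'):
    snap(c,c+'0')
    f,cx,cy,R,t=cam(c); print(c,f,(-R.T@t).round(3),R.round(2).tolist())
    for n in('knob_grip','cover_grip','unit','cover','pepper_mill','storage_jar','mug'):
        for d in robot.cut_out(c,n)[:2]:
            v,u=np.nonzero(d['pixels']); print(n,round(d['score'],2),d['box'],u.mean().round(1),v.mean().round(1),cv2.minAreaRect(np.c_[u,v].astype(np.float32)))
print(robot.get_state())
im=np.hstack([cv2.imread('pics/top0.png'),cv2.imread('pics/scene0.png')]);
E
```

```text
top 394.51782532959527 [0.427 0.05  0.932] [[-0.01, -1.0, 0.03], [-0.99, 0.01, -0.12], [0.12, -0.03, -0.99]]
knob_grip 0.62 [348.3, 213.6, 361.7, 237.1] 354.6 226.0 ((353.8120422363281, 226.21600341796875), (26.653934478759766, 12.432538986206055), 79.69515228271484)
cover_grip 0.95 [290.5, 112.6, 396.5, 243.3] 339.5 174.5 ((340.3077392578125, 175.9615478515625), (122.0501708984375, 97.36726379394531), 82.87498474121094)
cover_grip 0.72 [396.3, 192.5, 443.1, 222.3] 418.7 207.1 ((418.87640380859375, 207.21827697753906), (25.34259605407715, 45.30519485473633), 70.70995330810547)
unit 0.93 [186.1, 108.8, 400.9, 258.0] 291.1 182.3 ((292.0111999511719, 182.48626708984375), (135.99868774414062, 205.57810974121094), 84.25372314453125)
cover 0.73 [289.6, 113.6, 395.8, 244.4] 339.5 174.3 ((340.7099304199219, 175.5341339111328), (121.92383575439453, 96.27718353271484), 83.2901611328125)
pepper_mill 0.56 [396.2, 191.9, 443.1, 223.8] 418.3 207.3 ((418.9706115722656, 207.38233947753906), (25.46623992919922, 45.354156494140625), 75.96376037597656)
storage_jar 0.84 [136.1, 213.7, 181.5, 252.6] 158.
[... 1634 characters left out ...]
'clock': 0.8, 'qpos': array([ 1.31201212e+00,  2.40581899e-01,  4.98837209e-03,  1.33515203e+00,
       -4.78398142e-06,  1.57082889e+00]), 'joint_velocities': array([-0.00177048,  0.00057995,  0.00053211, -0.00132109, -0.00098129,
        0.00061467]), 'joint_efforts': array([-2.48766351e-03, -3.72152174e+01,  2.52678412e+01,  9.46477958e-04,
       -2.13001526e-04, -1.49765128e-06]), 'eef_pos': array([0.12795754, 0.48336348, 0.23131107]), 'orientation': array([5.64684944e-06, 1.29047499e-01, 9.91638413e-01, 2.48626964e-05]), 'force': array([0.93964621, 0.67050106, 0.0612548 ]), 'wrist_torque': array([0.02309195, 0.00371662, 0.00116589]), 'grip_force': 0.0, 'grip_width': 0.0855705335818141}
```

View pics/top0.png

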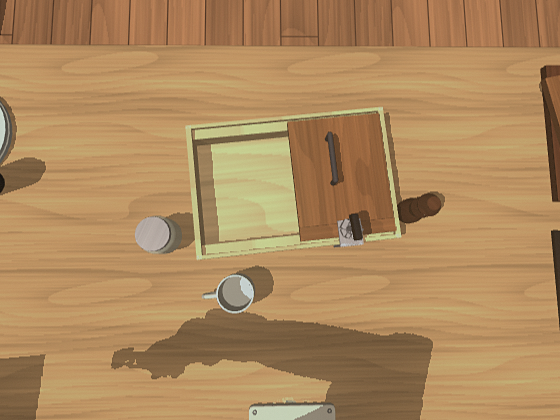

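View pics/scene0.png

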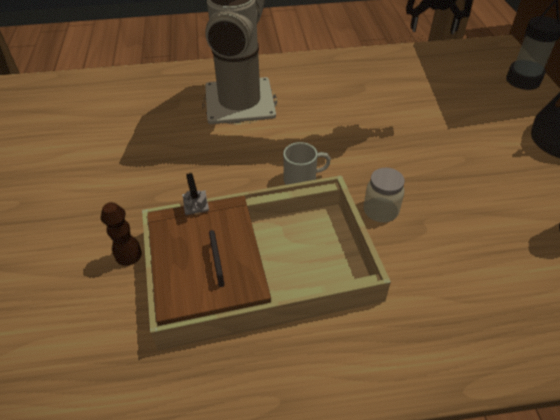

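The top view shows the unit with corners near (187,126), (383,109), (401,236) and (197,258). The handle runs from (329,134) to (335,184), and the knob is at (355,226). The mug is at (235,293), the jar at (157,234) and the mill beside the unit's right edge. I'll fit the unit pose next.

```bash
python3 - <<'E'
from h import *
from scipy.optimize import least_squares
P=[('top',187,126,(.15,.225,.07)),('top',383,109,(.15,-.225,.07)),('top',401,236,(-.15,-.225,.07)),('top',197,258,(-.15,.225,.07)),
('top',354.6,226,(-.12,-.11,.149)),('scene',192.6,187.5,(-.12,-.11,.147)),
('scene',347,181,(-.15,.225,.07)),('scene',381,288,(.15,.225,.07)),('scene',143,208,(-.15,-.225,.07)),('scene',150,325,(.15,-.225,.07)),
('top',332.5,158,(.035,-.088,.1135)),('scene',216.5,258,(.035,-.088,.1135))]
def W(p,X): 
    c,s=np.cos(p[2]),np.sin(p[2]); return [p[0]+c*X[0]-s*X[1],p[1]+s*X[0]+c*X[1],X[2]]
fun=lambda p:np.concatenate([np.array(proj(c,W(p,X)))-(u,v) for c,u,v,X in P])
r=least_squares(fun,[.5,.05,0],loss='soft_l1',f_scale=2);p=r.x
print(p,fun(p).reshape(-1,2).round(1).tolist())
print('knob',W(p,(-.12,-.11,.145)),'cover',W(p,(.035,-.088,.1115)))
print('knob rays',ray('top',354.6,226,.15),ray('scene',192.6,187.5,.15))
print('handle rays',ray('top',332.5,158,.1135),ray('scene',216.5,258,.1135))
for n,c,u,v,z in(('mill','top',434,203,.158),('jar','top',157,234,.1),('mug','top',235,293,.085),('mills','scene',113,212,.15)):print(n,ray(c,u,v,z))
s=[]
for c in('top','scene'):
    im=cv2.imread(f'pics/{c}0.png'); x,y=(300,170) if c=='top' else (150,160)
    s.append(cv2.resize(im[y:y+80,x:x+100],(400,320) ,interpolation=cv2.INTER_CUBIC))
cv2.imwrite('pics/crop.png',np.hstack(s))
E
```

```text
[ 0.5938391  -0.00443804  0.0797677 ] [[-1.4, -3.6], [0.3, -1.5], [-1.5, 2.3], [-2.8, -1.4], [-0.4, 0.7], [-0.7, -2.9], [-4.3, -4.2], [8.4, -2.9], [-0.7, 0.5], [-2.9, 6.3], [-0.2, -1.5], [-2.7, -5.9]]
knob [np.float64(0.48298581467137536), np.float64(-0.12365024606446648), 0.145] cover [np.float64(0.6357399236200679), np.float64(-0.08936931551567646), 0.1115]
knob rays [ 0.48429277 -0.12431817  0.15      ] [ 0.49467655 -0.12208379  0.15      ]
handle rays [ 0.63237761 -0.08969661  0.1135    ] [ 0.6502821  -0.08504262  0.1135    ]
mill [ 0.52875396 -0.28387697  0.158     ]
jar [0.47398292 0.28051414 0.1       ]
mug [0.34959121 0.11862348 0.085     ]
mills [ 0.54022473 -0.2754029   0.15      ]
```

View pics/crop.png

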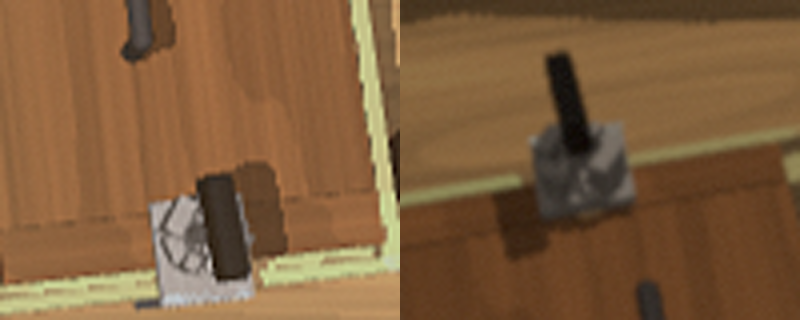

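The top-camera fit puts the knob at about (0.485, -0.123) with a unit yaw of about 0.08. The crop shows the T-bar at about (355.5,226.5) in top and (192,187) in scene. I'm moving to a hover above the knob.

{"name": "jog_arm", "arguments": {"claw": [-0.3, -0.3, -0.3, -0.3, -0.3, -0.3, -0.3, -0.3], "linear": [[0, 0, 0], [0, 0, 0], [0, 0, 0], [-1.5, -3.1, 0], [-1.5, -3.1, 0], [-1.5, -3.1, 0], [-1.5, -3.1, 0], [-1.5, -3.1, 0]], "rot": [[0, 0, -0.113], [0, 0, -0.113], [0, 0, -0.113], [0, 0, 0], [0, 0, 0], [0, 0, 0], [0, 0, 0], [0, 0, 0]]}}

```text
clock: 1.47
eef_pos: [0.2155, 0.3335, 0.2313]
orientation: [0.0, -0.041, 0.999, 0.0]
force: [0.3, 0.0, 0.2]
grip_width: 0.0552
grip_force: 0.0
```

{"name": "jog_arm", "arguments": {"claw": [-0.3, -0.3, -0.3, -0.3, -0.3, -0.3, -0.3, -0.3], "linear": [[-1.5, -3.1, 0], [-1.5, -3.1, 0], [-1.5, -3.1, 0], [-1.5, -3.1, 0], [-1.5, -3.1, 0], [-1.5, -3.1, 0], [-1.5, -3.1, 0], [-1.5, -3.1, 0]], "rot": [[0, 0, 0], [0, 0, 0], [0, 0, 0], [0, 0, 0], [0, 0, 0], [0, 0, 0], [0, 0, 0], [0, 0, 0]]}}

```text
clock: 2.13
eef_pos: [0.3552, 0.0957, 0.2317]
orientation: [0.001, -0.04, 0.999, 0.0]
force: [1.0, 1.2, -0.1]
grip_width: 0.0559
grip_force: 0.0
```

{"name": "jog_arm", "arguments": {"claw": [-0.3, -0.3, -0.3, -0.3, -0.3, -0.3, -0.3, -0.3], "linear": [[-1.5, -3.1, 0], [-1.5, -3.1, 0], [-1.5, -3.1, 0], [-1.5, -3.1, 0], [-1.5, -3.1, 0], [-1.5, -3.1, 0], [-1.5, -3.1, 0], [0, 0, 0]], "rot": [[0, 0, 0], [0, 0, 0], [0, 0, 0], [0, 0, 0], [0, 0, 0], [0, 0, 0], [0, 0, 0], [0, 0, 0]]}}

```text
clock: 2.8
eef_pos: [0.4794, -0.1153, 0.2308]
orientation: [0.001, -0.037, 0.999, -0.001]
force: [-0.0, 0.7, -0.1]
grip_width: 0.0554
grip_force: 0.0
```

```bash
python3 - <<'E'
from h import *
s=robot.get_state();print({k:np.round(s[k],4) for k in('clock','qpos','eef_pos','orientation','grip_width','force')})
a=snap('top','a1');b=snap('scene','b1')
print('tcp proj',proj('top',s['eef_pos']),proj('scene',s['eef_pos']))
cr=lambda im,x,y:cv2.resize(im[y:y+150,x:x+100],(400,600),interpolation=cv2.INTER_CUBIC)
cv2.imwrite('pics/c1.png',np.hstack([cr(a,300,160),cr(b,140,90)])[:,:,::-1])
E
```

```text
{'clock': np.float64(2.8), 'qpos': array([-0.235 ,  0.2252, -0.0164,  1.3268, -0.0018, -0.3098]), 'eef_pos': array([ 0.4794, -0.1153,  0.2308]), 'orientation': array([ 9.000e-04, -3.740e-02,  9.993e-01, -1.200e-03]), 'grip_width': np.float64(0.0554), 'force': array([-0.0229,  0.6757, -0.0506])}
tcp proj (np.float64(359.60831550044867), np.float64(225.4057289628426)) (np.float64(190.15531045536684), np.float64(151.74217881598454))
```

View pics/c1.png

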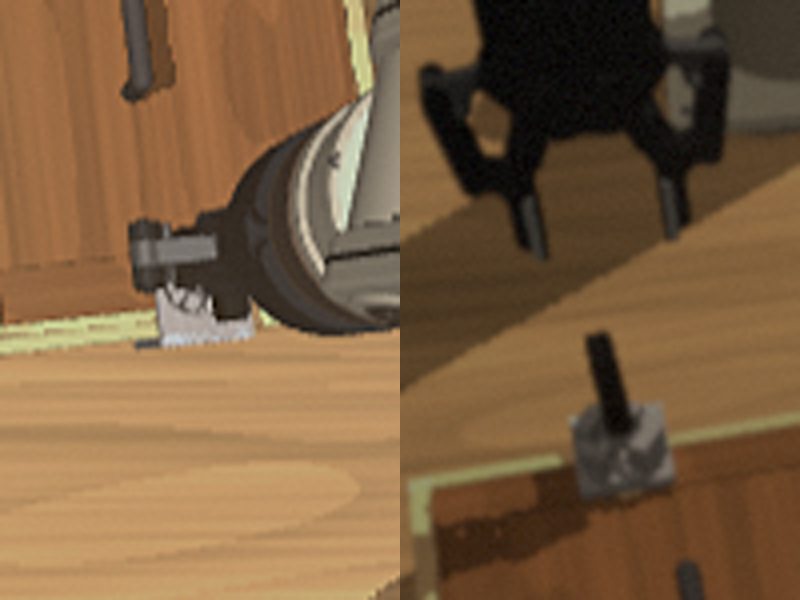

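The scene crop shows the fingertips midway at (191,151.6), against a projection of (190,151.7), so the calibration holds. The bar spans about v=174 to 199. I'll compare a bar model against both pictures.

```bash
python3 - <<'E'
from h import *
from scipy.optimize import least_squares
# dark bar masks from original images, restricted to knob neighbourhood
M={}
for c,(x0,x1,y0,y1) in {'top':(344,368,208,245),'scene':(180,206,168,203)}.items():
    im=cv2.imread(f'pics/{c}0.png').astype(int); m=np.zeros(im.shape[:2],np.uint8)
    m[y0:y1,x0:x1]=(im[y0:y1,x0:x1].max(2)<(62 if c=='top' else 45)); 
    n,l,st,ce=cv2.connectedComponentsWithStats(m); k=1+st[1:,4].argmax(); M[c]=(l==k); print(c,st[k],ce[k])
def hull(c,p):
    q=[]
    for a in(-.027,.027):
        for b in(-.007,.007):
            for z in(.132,.158):
                q.append(proj(c,[p[0]+a*np.cos(p[2])-b*np.sin(p[2]),p[1]+a*np.sin(p[2])+b*np.cos(p[2]),z]))
    return cv2.convexHull(np.array(q,np.float32))
def st(c,p):
    m=np.zeros((420*8,560*8),np.uint8); cv2.fillConvexPoly(m,((hull(c,p)+.5)*8).round().astype(np.int32),1)
    return cv2.resize(m.astype(np.float32),(560,420),interpolation=cv2.INTER_AREA)
from scipy.optimize import minimize
for cs in(('top',),('scene',),('top','scene')):
    f=lambda p:sum(((st(c,p)-M[c])**2).sum() for c in cs)
    r=minimize(f,[.486,-.123,.08],method='Nelder-Mead',options=dict(initial_simplex=[[.486,-.123,.08],[.476,-.123,.08],[.486,-.133,.08],[.486,-.123,.0]]))
    print(cs,r.x.round(4),r.fun,[M[c].sum() for c in cs])
E
```

```text
top [349 214  13  26 152] [354.96052632 225.48684211]
scene [187 174  12  26 154] [191.98051948 186.94805195]
('top',) [ 0.4838 -0.1267  0.1658] 108.502685546875 [np.int64(152)]
('scene',) [ 0.4842 -0.1241  0.1183] 39.836669921875 [np.int64(154)]
('top', 'scene') [ 0.4829 -0.1258  0.1378] 155.9150390625 [np.int64(152), np.int64(154)]
```

{"name": "jog_arm", "arguments": {"claw": [-0.3, -0.3, -0.3, -0.3, -0.3, -0.3, -0.3], "linear": [[-0.4, -1.0, 0], [0, 0, 3], [0, 0, 3], [0, 0, 2.4], [0, 0, 1.5], [0, 0, 0.5], [0, 0, 0]], "rot": [[0, 0, -0.05], [0, 0, 0], [0, 0, 0], [0, 0, 0], [0, 0, 0], [0, 0, 0], [0, 0, 0]]}}

```text
clock: 3.48
eef_pos: [0.4799, -0.1189, 0.1263]
orientation: [-0.002, -0.066, 0.998, 0.001]
force: [0.1, -0.1, 0.5]
grip_width: 0.0554
grip_force: 0.0
```

```bash
python3 - <<'E'
from h import *
s=robot.get_state();print({k:np.round(s[k],4) for k in('clock','eef_pos','orientation','grip_width','force')})
a=snap('top','a2');b=snap('scene','b2')
cr=lambda im,x,y:cv2.resize(im[y:y+75,x:x+50],(400,600),interpolation=cv2.INTER_CUBIC)
cv2.imwrite('pics/c2.png',np.hstack([cr(a,325,190),cr(b,167,140)])[:,:,::-1])
E
```

```text
{'clock': np.float64(3.4833), 'eef_pos': array([ 0.4799, -0.1189,  0.1263]), 'orientation': array([-1.600e-03, -6.580e-02,  9.978e-01,  6.000e-04]), 'grip_width': np.float64(0.0554), 'force': array([ 0.0694, -0.0677,  0.4829])}
```

View pics/c2.png

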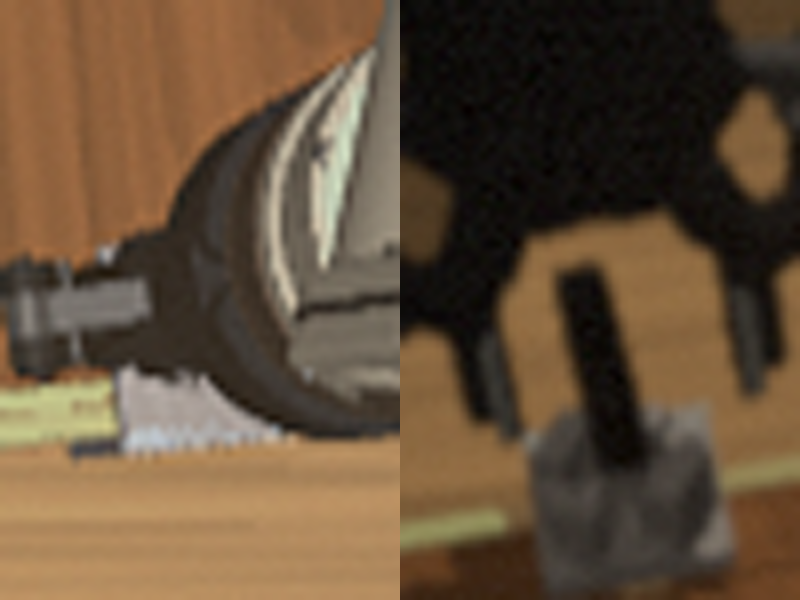

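The fingers straddle the bar; the tip midpoint is at (195.6,191) and the bar at (192,187). I'll nudge by -3 and -6.6 mm and close.

{"name": "jog_arm", "arguments": {"claw": [-0.3, -0.3, 0.2, 1, 1, 1, 1, 1], "linear": [[-0.35, -0.65, 0], [0, 0, 0], [0, 0, 0], [0, 0, 0], [0, 0, 0], [0, 0, 0], [0, 0, 0], [0, 0, 0]], "rot": [[0, 0, 0], [0, 0, 0], [0, 0, 0], [0, 0, 0], [0, 0, 0], [0, 0, 0], [0, 0, 0], [0, 0, 0]], "grip_force": 50}}

```text
clock: 4.25
eef_pos: [0.4859, -0.125, 0.1278]
orientation: [0.0, -0.065, 0.998, 0.001]
force: [-0.7, 5.3, 5.3]
grip_width: 0.0133
grip_force: 51.2
```

{"name": "jog_arm", "arguments": {"claw": [1, 1, 1, 1, 1], "linear": [[0, 0, -0.5], [0, 0, -0.5], [0, 0, -0.5], [0, 0, -0.2], [0, 0, 0]], "rot": [[0, 0, 0], [0, 0, 0], [0, 0, 0], [0, 0, 0], [0, 0, 0]]}}

```text
clock: 4.67
eef_pos: [0.4856, -0.125, 0.1429]
orientation: [-0.001, -0.066, 0.998, 0.001]
force: [4.1, 4.5, -10.0]
grip_width: 0.013
grip_force: 49.1
```

{"name": "jog_arm", "arguments": {"claw": [1, 1, 1, 1, 1, 1], "linear": [[0, 0, -0.05], [0, 0, 0], [0, 0, 0], [0, 0, 0], [0, 0, 0], [0, 0, 0]], "rot": [[0, 0, 0.1], [0, 0, 0.1], [0, 0, 0.1], [0, 0, 0.1], [0, 0, 0.1], [0, 0, 0]]}}

```text
clock: 5.17
eef_pos: [0.4854, -0.1264, 0.143]
orientation: [-0.001, 0.185, 0.983, -0.0]
force: [2.7, 1.1, -10.2]
grip_width: 0.0131
grip_force: 49.2
```

```bash
python3 - <<'E'
from h import *
s=robot.get_state();print({k:np.round(s[k],4) for k in('eef_pos','orientation','force','wrist_torque','qpos')})
E
```

```text
{'eef_pos': array([ 0.4854, -0.1264,  0.143 ]), 'orientation': array([-1.000e-03,  1.847e-01,  9.828e-01, -3.000e-04]), 'force': array([  2.7378,   1.0537, -10.1621]), 'wrist_torque': array([-0.1132, -0.8567, -0.0123]), 'qpos': array([-2.5430e-01,  3.0210e-01, -1.4980e-01,  1.1209e+00, -8.0000e-04,
        1.1710e-01])}
```

{"name": "jog_arm", "arguments": {"claw": [1, 1, 1, 1, 1, 1, 1, 1], "linear": [[0, 0, 0], [0, 0, 0], [0, 0, 0], [0, 0, 0], [0, 0, 0], [0, 0, 0], [0, 0, 0], [0, 0, 0]], "rot": [[0, 0, 0.12], [0, 0, 0.12], [0, 0, 0.12], [0, 0, 0.12], [0, 0, 0.12], [0, 0, 0.1], [0, 0, 0.03], [0, 0, 0]]}}

```text
clock: 5.83
eef_pos: [0.4839, -0.1278, 0.1431]
orientation: [-0.001, 0.522, 0.853, -0.003]
force: [-0.9, -4.6, -10.5]
grip_width: 0.0132
grip_force: 49.3
```

```bash
python3 - <<'E'
from h import *
s=robot.get_state();print({k:np.round(s[k],4) for k in('eef_pos','orientation','force','wrist_torque')})
q=s['orientation'];print(2*np.arctan2(q[2],q[1])-np.pi/2)
E
```

```text
{'eef_pos': array([ 0.4839, -0.1278,  0.1431]), 'orientation': array([-0.0013,  0.5223,  0.8527, -0.0026]), 'force': array([ -0.9304,  -4.6496, -10.4979]), 'wrist_torque': array([-1.2547,  0.1428, -0.0231])}
0.47163839777259575
```

{"name": "jog_arm", "arguments": {"claw": [1, 1, 1, 1], "linear": [[0, 0, 0.3], [0, 0, 0.2], [0, 0, 0.1], [0, 0, 0]], "rot": [[0, 0, 0], [0, 0, 0], [0, 0, 0], [0, 0, 0]]}}

```text
clock: 6.17
eef_pos: [0.4839, -0.1278, 0.1378]
orientation: [-0.001, 0.522, 0.853, -0.003]
force: [-1.8, -5.1, -6.9]
grip_width: 0.013
grip_force: 49.8
```

The z reading dropped below the land height, so the pin is in the notch. Now release, rise and look.

{"name": "jog_arm", "arguments": {"claw": [0.4, 0.0, -0.3, -0.3, -0.3, -0.3, -0.3, -0.3], "linear": [[0, 0, 0.05], [0, 0, 0], [0, 0, 0], [0, 0, -2], [0, 0, -3], [0, 0, -3], [0, 0, -2], [0, 0, 0]], "rot": [[0, 0, 0], [0, 0, 0], [0, 0, 0], [0, 0, 0], [0, 0, 0], [0, 0, 0], [0, 0, 0], [0, 0, 0]]}}

```text
clock: 6.83
eef_pos: [0.489, -0.1267, 0.2443]
orientation: [0.005, 0.522, 0.853, 0.002]
force: [1.9, 0.2, 0.8]
grip_width: 0.0553
grip_force: 0.0
```

```bash
python3 - <<'E'
from h import *
s=robot.get_state();print({k:np.round(s[k],4) for k in('clock','eef_pos','orientation','grip_width','force')})
q=s['orientation'];print(2*np.arctan2(q[2],q[1])-np.pi/2)
a=snap('top','a3');b=snap('scene','b3')
cr=lambda im,x,y:cv2.resize(im[y:y+150,x:x+100],(400,600),interpolation=cv2.INTER_CUBIC)
cv2.imwrite('pics/c3.png',np.hstack([cr(a,300,110),cr(b,145,120)])[:,:,::-1])
E
```

```text
{'clock': np.float64(6.8333), 'eef_pos': array([ 0.489 , -0.1267,  0.2443]), 'orientation': array([0.0054, 0.522 , 0.8529, 0.0019]), 'grip_width': np.float64(0.0553), 'force': array([1.9465, 0.1552, 0.7513])}
0.47236473244517674
```

View pics/c3.png

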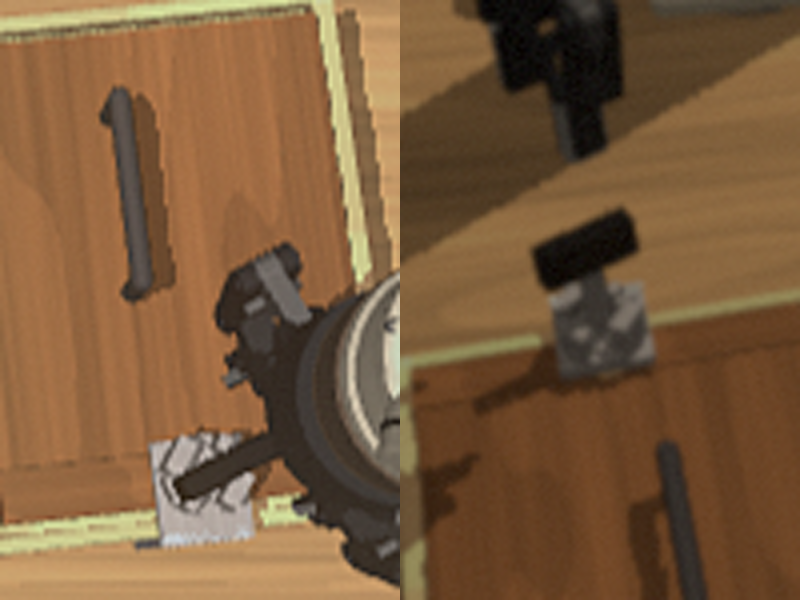

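The knob bar is up and turned: it shows at (191,182) in scene, with the stem visible above the collar. The handle midpoint is at about (332,157) in top. Turning back and moving above the handle.

{"name": "jog_arm", "arguments": {"claw": [-0.3, -0.3, -0.3, -0.3, -0.3, -0.3, -0.3, -0.3], "linear": [[0, 0, 0], [0, 0, 0], [0, 0, 0], [0, 0, 0], [0, 0, 0], [0, 0, 0], [0, 0, 0], [0, 0, 0]], "rot": [[0, 0, -0.118], [0, 0, -0.118], [0, 0, -0.118], [0, 0, -0.118], [0, 0, -0.118], [0, 0, -0.118], [0, 0, -0.118], [0, 0, -0.118]]}}

```text
clock: 7.6
eef_pos: [0.485, -0.1258, 0.2368]
orientation: [-0.001, 0.075, 0.997, 0.0]
force: [-0.5, -0.5, 1.1]
grip_width: 0.0556
grip_force: 0.0
```

{"name": "jog_arm", "arguments": {"claw": [-0.3, -0.3, -0.3, -0.3, -0.3, -0.3, -0.3, -0.3], "linear": [[0, 0, 0], [0, 0, 0], [-2.5, 0.4, 0], [-2.5, 0.4, 0], [-2.5, 0.4, 0], [-2.5, 0.4, 0], [-2.5, 0.4, 0], [-2.5, 0.4, 0]], "rot": [[0, 0, -0.118], [0, 0, -0.118], [0, 0, 0], [0, 0, 0], [0, 0, 0], [0, 0, 0], [0, 0, 0], [0, 0, 0]]}}

```text
clock: 8.27
eef_pos: [0.6337, -0.0896, 0.2364]
orientation: [-0.001, -0.04, 0.999, 0.0]
force: [-0.1, -0.5, -1.1]
grip_width: 0.0557
grip_force: 0.0
```

{"name": "jog_arm", "arguments": {"claw": [-0.3, -0.3, -0.3, -0.3, -0.3], "linear": [[0, 0, 0], [0, 0, 3], [0, 0, 3], [0, 0, 2], [0, 0, 0]], "rot": [[0, 0, 0], [0, 0, 0], [0, 0, 0], [0, 0, 0], [0, 0, 0]]}}

```text
clock: 8.68
eef_pos: [0.6286, -0.0896, 0.1513]
orientation: [-0.006, -0.04, 0.999, 0.001]
force: [0.7, -0.1, -0.2]
grip_width: 0.0552
grip_force: 0.0
```

```bash
python3 - <<'E'
from h import *
s=robot.get_state();print({k:np.round(s[k],4) for k in('clock','eef_pos','orientation','grip_width','force')})
q=s['orientation'];print(2*np.arctan2(q[2],q[1])-np.pi/2, proj('scene',s['eef_pos']))
b=snap('scene','b4')
cv2.imwrite('pics/c4.png',cv2.resize(b[130:330,120:300],(540,600),interpolation=cv2.INTER_CUBIC)[:,:,::-1])
E
```

```text
{'clock': np.float64(8.6833), 'eef_pos': array([ 0.6286, -0.0896,  0.1513]), 'orientation': array([-0.0064, -0.0403,  0.9992,  0.0012]), 'grip_width': np.float64(0.0552), 'force': array([ 0.672 , -0.101 , -0.2353])}
1.651425090859595 (np.float64(211.3192446562863), np.float64(236.55515503816477))
```

View pics/c4.png

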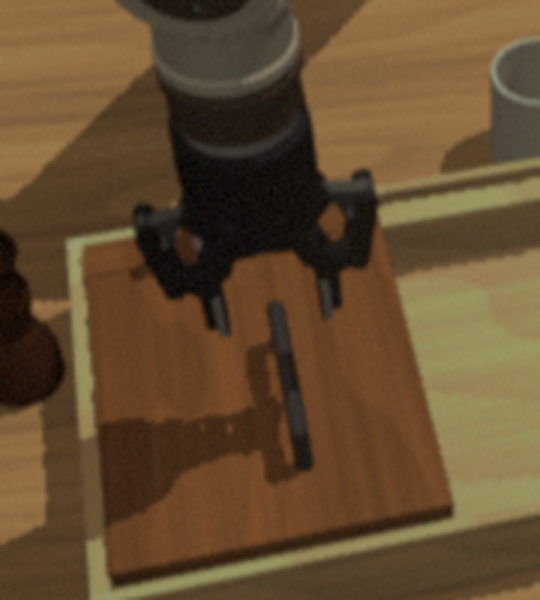

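The tips at (210.7,237.3) straddle the handle line and the projection agrees. Descending, gripping and checking.

{"name": "jog_arm", "arguments": {"claw": [-0.3, -0.3, -0.3, -0.3, 1, 1, 1, 1], "linear": [[-0.8, 0, 2], [0, 0, 2.5], [0, 0, 1.2], [0, 0, 0], [0, 0, 0], [0, 0, 0], [0, 0, 0], [0, 0, 0]], "rot": [[0, 0, 0], [0, 0, 0], [0, 0, 0], [0, 0, 0], [0, 0, 0], [0, 0, 0], [0, 0, 0], [0, 0, 0]]}}

```text
clock: 9.4
eef_pos: [0.6425, -0.087, 0.1039]
orientation: [0.002, -0.041, 0.999, 0.003]
force: [0.8, 6.0, 1.4]
grip_width: 0.0098
grip_force: 48.8
```

The grasp is about 1 cm high, so I'll reopen, lower and regrip.

{"name": "jog_arm", "arguments": {"claw": [0, 0, 0, 0, 1, 1, 1, 1], "linear": [[0, 0, 0], [0, 0, 0], [0, 0, 1.1], [0, 0, 0], [0, 0, 0], [0, 0, 0], [0, 0, 0], [0, 0, 0]], "rot": [[0, 0, 0], [0, 0, 0], [0, 0, 0], [0, 0, 0], [0, 0, 0], [0, 0, 0], [0, 0, 0], [0, 0, 0]]}}

```text
clock: 10.07
eef_pos: [0.6408, -0.0871, 0.09]
orientation: [-0.001, -0.041, 0.999, 0.003]
force: [-1.7, 5.7, -1.0]
grip_width: 0.0105
grip_force: 48.6
```

{"name": "jog_arm", "arguments": {"claw": [1, 1, 1, 1, 1, 1, 1, 1], "linear": [[0, 0.5, 0], [0, 1.5, 0], [0, 2, 0], [0, 2, 0], [0, 2, 0], [0, 2, 0], [0, 1.5, 0], [0, 0.5, 0]], "rot": [[0, 0, 0], [0, 0, 0], [0, 0, 0], [0, 0, 0], [0, 0, 0], [0, 0, 0], [0, 0, 0], [0, 0, 0]]}}

```text
clock: 10.73
eef_pos: [0.629, 0.0316, 0.09]
orientation: [-0.003, -0.041, 0.999, -0.0]
force: [-5.6, -3.6, 2.9]
grip_width: 0.0103
grip_force: 49.3
```

{"name": "jog_arm", "arguments": {"claw": [1, 1, 1, 1, 1, 1, 1, 1], "linear": [[0, 1, 0], [0, 1.5, 0], [0, 1.5, 0], [0, 1.5, 0], [0, 1, 0], [0, 0.5, 0], [0, 0.3, 0], [0, 0, 0]], "rot": [[0, 0, 0], [0, 0, 0], [0, 0, 0], [0, 0, 0], [0, 0, 0], [0, 0, 0], [0, 0, 0], [0, 0, 0]]}}

```text
clock: 11.4
eef_pos: [0.6218, 0.1032, 0.0899]
orientation: [-0.004, -0.041, 0.999, -0.0]
force: [-9.6, -0.0, 4.1]
grip_width: 0.0102
grip_force: 49.5
```

{"name": "jog_arm", "arguments": {"claw": [1, 1, 1, 1, 1, 1], "linear": [[0.1, 0.3, 0], [0, 0.3, 0], [0, 0.3, 0], [0, 0.2, 0], [0, 0.2, 0], [0, 0, 0]], "rot": [[0, 0, 0], [0, 0, 0], [0, 0, 0], [0, 0, 0], [0, 0, 0], [0, 0, 0]]}}

```text
clock: 11.9
eef_pos: [0.621, 0.1119, 0.0899]
orientation: [-0.003, -0.039, 0.999, -0.004]
force: [-6.6, -9.5, 3.6]
grip_width: 0.0106
grip_force: 49.7
```

{"name": "jog_arm", "arguments": {"claw": [1, 1, 1], "linear": [[0, 0.3, 0], [0, 0.3, 0], [0, 0, 0]], "rot": [[0, 0, 0], [0, 0, 0], [0, 0, 0]]}}

```text
clock: 12.15
eef_pos: [0.6209, 0.1119, 0.0899]
orientation: [-0.003, -0.037, 0.999, -0.009]
force: [-6.6, -22.4, 5.3]
grip_width: 0.0102
grip_force: 50.5
```

The cover is firmly at its stop. I'll relax most of the push, release and rise.

{"name": "jog_arm", "arguments": {"claw": [1, 1, 0.4, 0, -0.3, -0.3, -0.3, -0.3], "linear": [[0, -0.5, 0], [0, 0, 0], [0, 0, 0], [0, 0, 0], [0, 0, 0], [0, 0, -3], [0, 0, -4], [0, 0, -4]], "rot": [[0, 0, 0], [0, 0, 0], [0, 0, 0], [0, 0, 0], [0, 0, 0], [0, 0, 0], [0, 0, 0], [0, 0, 0]]}}

```text
clock: 12.82
eef_pos: [0.623, 0.1171, 0.2003]
orientation: [-0.001, -0.04, 0.999, -0.0]
force: [1.1, -0.6, 0.7]
grip_width: 0.0557
grip_force: 0.0
```

{"name": "jog_arm", "arguments": {"claw": [-0.3, -0.3, -0.3], "linear": [[0, 0, -3], [0, 0, 0], [0, 0, 0]], "rot": [[0, 0, 0], [0, 0, 0], [0, 0, 0]]}}

```text
clock: 13.07
eef_pos: [0.6256, 0.1176, 0.2337]
orientation: [0.004, -0.04, 0.999, 0.001]
force: [-1.0, 0.2, 0.0]
grip_width: 0.0557
grip_force: 0.0
```

```bash
python3 - <<'E'
from h import *
s=robot.get_state();print({k:np.round(s[k],4) for k in('clock','eef_pos','grip_width','force')})
b=snap('scene','b5');a=snap('top','a5')
cv2.imwrite('pics/c5.png',np.hstack([b[120:380,90:440],a[80:340,120:460]])[:,:,::-1])
E
```

```text
{'clock': np.float64(13.0667), 'eef_pos': array([0.6256, 0.1176, 0.2337]), 'grip_width': np.float64(0.0557), 'force': array([-0.9529,  0.1994,  0.0302])}
```

View pics/c5.png

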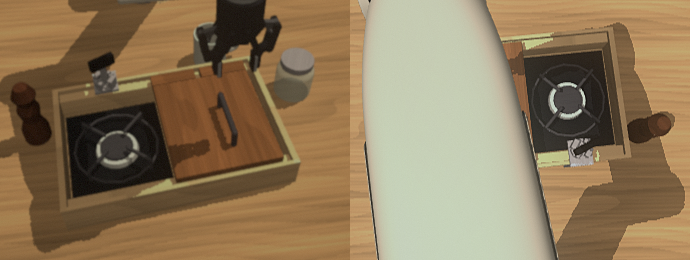

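The burner is uncovered. The cover is at its stop, the knob is turned and raised at (191,182) in scene, and the mill, jar and mug are all standing.

```bash
python3 -c "
from rig import robot
print(robot.job_done())"
```

```text
the job is handed in; nothing more can be done
None
```

I handed the job in at about 13 s: the knob is parked in its rest notch, the cover is open against its stop, the pepper mill, jar and mug are still standing, and the arm is clear; no verdict came back.

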